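# Open the top tray and clear both bays

## Task

I need to get at the rings and the caps in the top tray of the grey tiers: pull that tray all the way out to its stop, then slide the orange cover along its rails off the left bay to the middle station, where it clicks in, so that both outer bays lie open. Leave the tray fully out and the cover clicked in at the middle, and do not disturb the bottle, the jar, the spoon or the warmer and its button.

Things in the scene. Friction and masses are not known exactly. Their poses are not given: they have to be found in the camera images.
- tiers: fixed three-level stacking tiers in grey plastic, 220 deep (x) x 310 wide (y) x 225 high. Origin: centre of the underside; x points to its back, so its open front is at x = -110 and faces the robot; z up. Two lower levels are open bins; the top level holds a white pull-out tray under a 6 mm roof (underside at z = 219).
- tray (a joint): travel of the white top tray out of the tiers, along the tiers' -x: 0 closed, 0.140 m at its stop; may start a little open. Stays where left (about 4 N friction). 289 wide; side walls reach z = 186, the 6 mm front panel z = 212 (over the tiers' underside). Three bays side by side, 96 apart: left (+y) rings, middle empty, right (-y) caps.
- tray_handle (a point): middle of the bar of the tray's black D handle. The bar is round, 12 thick, 120 long along the tiers' y, level, its centre 52 out from the tray's front panel and 195 above the tiers' underside (30 below the roof's top); clear gap between bar and panel 46. Moves with the tray.
- cover (a joint): travel of the orange cover across the tray, along the tiers' -y: 0 at the left end over the rings, 0.096 m at the middle station (fin opposite the red mark on the front panel's edge), 0.192 m at the right end over the caps. At the middle a sprung ball clicks in under it (about 6 N in or out; pulls it in over the last 5 mm). Elsewhere stays where left. Starts near the left end.
- cover_fin (a point): middle of the top edge of the upright fin on the orange cover. Cover: plate 90 (tiers' x) x 86 (y) x 5, top at z = 177 over the tiers' underside; fin in its middle 50 long (x), 7 thick (y), 37 high, top edge at z = 214. Under the roof when the tray is shut; 83 in front of the tiers' front when it is fully out.
- bottle: loose glass bottle with a white cap, 62 diameter, 160 high, standing; origin: centre of the underside
- jar: loose amber glass jar with a yellow lid, 64 diameter, 85 high, standing; origin: centre of the underside
- spoon: loose hard silicone spoon, green, 150 long, lying along its own x; origin: about the middle of its underside
- warmer: fixed white bottle warmer, round, 140 diameter, 130 high; origin: centre of the underside; on its top towards the front is a push button
- warmer_button (a joint): travel of the warmer's green push button: 0 up, 0.005 m fully pressed

How it is judged:
On the way:
1. the top tray is pulled out to its stop while the cover is still over the left bay (value of joint tray above 0.134 m and value of joint cover below 0.06 m), for 0.2 s.
At the end, for the whole second after the job is handed in: The top tray is out to its stop (within 7 mm), the orange cover is at the middle station (within 4 mm of 0.096 m), and both are at rest (value of joint tray above 0.133 m and value of joint cover between 0.092 and 0.1 m and velocity of joint cover between -0.005 and 0.005 m/s and velocity of joint tray between -0.005 and 0.005 m/s); the robot touches nothing.
It fails at once if the bottle, jar or spoon is moved by more than 20 mm (distance of any of bottle, jar, spoon from where it was at the start of the episode above 0.02 m).
It fails at once if the bottle or jar is tipped (angle between any of bottle, jar's own z axis and vertical above 0.4 rad).
It fails at once if the warmer's button is pressed or the warmer is struck (value of joint warmer_button above 0.0025 m or contact force between warmer and the arm above 5 N or contact force between warmer and the fingers above 5 N).
It also fails if it takes over 48 s, if anything falls off the work surface, if the arm or the gripper's body presses on something with over 40 N, if the wrist force passes 120 N, or if a joint passes its speed limit or range.

## Robot

A 6-joint arm with a two-finger parallel gripper is mounted at the origin on the work surface. World frame = base frame: x ahead of the robot, y to its left, z up, the work surface at z = 0. Lengths are in m, angles in rad, forces in N, time in s.
With the tool pointing down it reaches from about 0.35 to 0.925 m from the base axis. Payload 6.4 kg.
Tool frame: the origin (TCP) lies at the very end of the fingers, on their centre line; the grasp point (between the pads) lies 19 mm behind it (tcp_to_grasp is the distance from the TCP to the grasp point, in m); z points along the fingers, y is the line along which they close (so a half turn about z gives the same grasp; the last joint's range is limited). The gripper opens to 85 mm and grips with 20 to 120 N. Pads are 22 mm wide; open, the fingers measure 114 mm over their backs; the gripper's body (76 mm by 85 mm) begins 54 mm behind the grasp point. The pads swing forward as they close: fully open they stand 13 mm farther back than shut.
Start: joints at [1.04, 0.245, 1.558, -0, 1.339, -0.174], TCP at [0.227, 0.609, 0.231] pointing down, gripper open.
Joint ranges: [-3.13, 3.13], [-1.02, 2.26], [0.13, 2.54], [-0.95, 4.09], [0.21, 2.88], [-2.74, 2.74]. Speed limits (rad/s): [2.57, 2.57, 3.14, 3.14, 3.14, 3.14].

## Interface

Orientations are given as a unit quaternion [w, x, y, z].
In Python, from workcell import state, get_image, camera_params, finish_job, masks_of, spot_point, tcp_to_grasp gives the robot as it stands.
- The arm moves only by the tool move_arm, never from a script. Its arguments are lists of equal length, an entry for each row: "xyz": the shift along the world's x, y, z in mm, a list of three; "dr": the turn, a rotation vector about the world's x, y, z in degrees, a list of three; "gripper": the opening, from 0 (shut) to 1 (fully open). In form: {"xyz": [[tx, ty, tz], ...], "dr": [[ax, ay, az], ...], "gripper": [gripper, ...]}. A call has exactly 5 rows; each row shifts and turns the commanded pose from where the row before left it; what a row does not reach is not made up. A row lasts 1/12 s, in which the tool goes at most 41.7 mm and 7.16 degrees, less where a joint would pass 70% of its speed; a pose out of reach is approached as far as the arm can. A call with a gripper value outside its range is refused whole. The fingers move at their own pace and stop on an object; the grip force is fixed at half the most. Time passes only in rows, so rows that do not move let the fingers close, or fill a call up. It gives the time, the measured TCP pose, the force, the opening and the grip force at its end, in the units of the state.
- state(): the state, without advancing time (a new reading comes with each control period).
- get_image(name): name is "scene" or "side" or "wrist"; returns the picture (480x640x3 uint8, red, green, blue); there is no depth.
- camera_params(name): a dict with "K" (3x3 intrinsics, pixels), "k1" (the pictures are not rectified: a ray, as slopes to the right and down, at radius r is drawn at 1 + k1 r^2 times it, then the intrinsics apply), "R" (3x3) and "t" (3): a world point X has camera coordinates R X + t. Camera axes: x right, y down, z forward; pixel columns grow to the right and rows downward; lengths in m; the calibration is good to about 2 mm. A picture is of the moment at which its call begins: read the wrist's pose just before it. camera_params takes no time and is no camera call; for the wrist camera it gives the pose at the moment of the call.
- finish_job(): hands the job in; it is judged then, once.
Trained networks look in the newest picture that a camera, given by its name, has taken for a name from the list of things; names that differ only in an ending like _2 or _b are one class to them, and where a whole thing is asked for, a point or a joint stands for the part that bears it (a point fixed in the world has none). Each returns a list of dicts, best first, with "confidence" (0 to 1); they miss things now and then, are a little off and sometimes report something else, mostly with a low value. They report only what shows in the picture. A call takes as long as a camera call.
- masks_of(target, camera): "region" (480x640 bool, what is visible of it).
- spot_point(target, camera): "xyz" ([x, y, z] in m, in world coordinates, good to about 4 mm: a listed point, or the origin of a listed thing).
The state is a dict: "time": time; "joints": joint angles; "qd": joint speeds; "tau": joint torques, N m; "ee_pos": TCP position; "tcp_rot": TCP orientation; "contact_force": force on the tool from outside, world axes, zero at the start; "moment": the same for the moment, N m; "grip_width": opening from 0.0 (shut) to 1.0 (fully open); "finger_force": force on a finger pad.
Only numpy, scipy, OpenCV 4.12 (cv2) and the standard library are available. Lean on these libraries where they do the work, as an engineer would, in place of code of your own. Each camera call takes 0.05 s, during which the arm holds its last target. There are 200 camera calls.

## Working session

There is one attempt and no reset: what is moved stays moved. The work goes in short steps, Python scripts to look and compute and a tool call to move; the robot and the scene stay as the last step left them, time stands still between calls to the robot, and variables do not carry over. Pictures are saved under pics/ and viewed, at most 10 in all, crops included, and the job is handed in when it is done.

Besides the shell and the picture viewer there is one more tool, called in YAML: its name, and indented under it one key for each argument. move_arm: Moves the arm, as the interface text tells. Its arguments: {"type":"object","properties":{"xyz":{"type":"array"},"dr":{"type":"array"},"gripper":{"type":"array"}},"required":["xyz","dr","gripper"]}

```bash
mkdir -p pics; python3 - <<'E'
from workcell import *
import cv2, numpy as np
s=state();print(s['time'],s['ee_pos'],s['tcp_rot'],s['contact_force'],tcp_to_grasp)
ims=[]
for c in('scene','side'):
    im=get_image(c);ims.append(im[:,:,::-1])
    for t in('tiers','tray_handle','cover_fin','bottle','jar','spoon','warmer'):
        for d in spot_point(t,c)[:2]:print(c,t,np.round(d['xyz'],4),round(d['confidence'],2))
cv2.imwrite('pics/a.png',cv2.resize(ims[0],(640,480)));cv2.imwrite('pics/b.png',ims[1])
E
```

```text
0.0 [0.22671416 0.60857654 0.23015814] [-3.43491669e-04  1.77462112e-01  9.84127146e-01 -9.16839095e-04] [ 0.67251818  0.65596653 -0.46303368] 0.0187
scene tray_handle [0.6068 0.0033 0.1959] 0.64
scene bottle [ 0.445  -0.2439  0.001 ] 0.71
scene bottle [0.7325 0.243  0.0028] 0.6
scene jar [ 0.6083  0.235  -0.001 ] 0.84
scene spoon [ 0.4442 -0.2447  0.0033] 0.64
scene spoon [ 6.106e-01  2.351e-01 -5.000e-04] 0.42
scene warmer [ 0.6155 -0.2526  0.0044] 0.62
side tray_handle [0.607  0.0035 0.1961] 0.62
side bottle [0.732  0.2436 0.0047] 0.75
side jar [0.6102 0.2363 0.0011] 0.55
side jar [0.6055 0.0029 0.1937] 0.33
side spoon [ 0.4472 -0.2447  0.0028] 0.69
side warmer [ 0.6162 -0.2554  0.0052] 0.71
```

View pics/a.png

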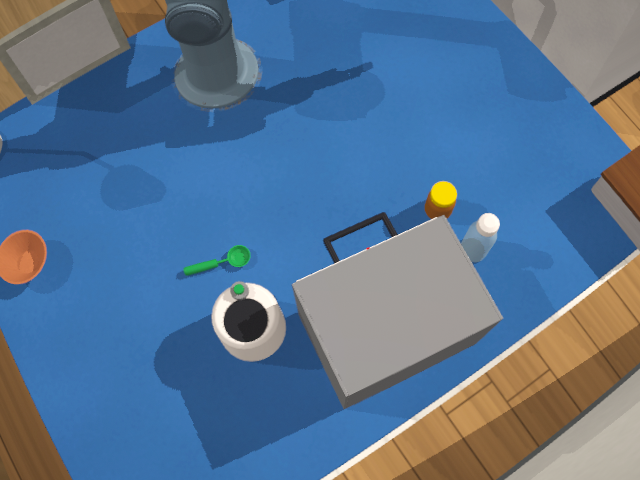

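View pics/b.png

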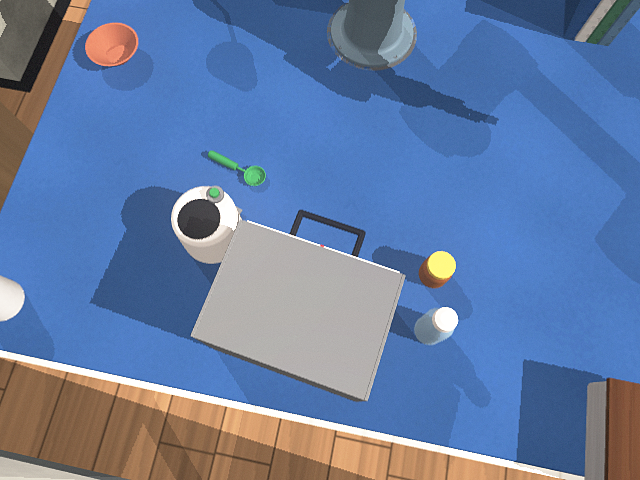

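The two pictures show the roof's front edge from about (294,283) to (443,217) in scene and (242,222) to (404,273) in side. The bar runs (326,240)-(386,215) in scene and (300,212)-(364,232) in side. Next I project these onto their height planes to get the yaw.

```bash
cat > h.py <<'E'
import numpy as np, cv2
from workcell import camera_params
def plane(c,uv,z):
    p=camera_params(c);K=np.array(p['K']);R=np.array(p['R']);t=np.array(p['t'])
    d=(np.array(uv,float)-K[:2,2])/[K[0,0],K[1,1]]
    u=d.copy()
    for _ in range(20): u=d/(1+p['k1']*(u@u))
    C=-R.T@t; r=R.T@np.r_[u,1]; return C+r*(z-C[2])/r[2]
E
python3 - <<'E'
from h import *
for c,L in {'scene':[(294,283),(443,217),(500,317),(324,240,),(386,214)],'side':[(242,222),(404,273),(368,399),(299,212),(364,232)]}.items():
    P=[plane(c,q,.225 if i<3 else .198) for i,q in enumerate(L)]
    print(c,np.round(P,4).tolist())
    for a,b in((0,1),(3,4)):
        d=P[b]-P[a];print(np.degrees(np.arctan2(-d[0],d[1])),np.hypot(*d[:2]),(P[a]+P[b])/2)
E
```

```text
scene [[0.6441, -0.1553, 0.225], [0.6886, 0.1423, 0.225], [0.8981, 0.1127, 0.225], [0.5963, -0.0612, 0.198], [0.617, 0.0656, 0.198]]
-8.503799778750812 0.3008823021695667 [ 0.66637221 -0.0065231   0.225     ]
-9.249405507131037 0.12840832000161126 [0.60666139 0.00220882 0.198     ]
side [[0.6476, -0.1535, 0.225], [0.6828, 0.1442, 0.225], [0.8998, 0.1174, 0.225], [0.5986, -0.0603, 0.198], [0.6133, 0.0647, 0.198]]
-6.749005744225034 0.29977609384628756 [ 0.66519934 -0.0046203   0.225     ]
-6.676088238108914 0.1258548335532701 [0.60594694 0.00222754 0.198     ]
```

move_arm:
  xyz:
    - [19, -30, 4]
    - [19, -30, 4]
    - [19, -30, 4]
    - [19, -30, 4]
    - [19, -30, 4]
  dr:
    - [0, 0, -5.15]
    - [0, 0, -5.15]
    - [0, 0, -5.15]
    - [0, 0, -5.15]
    - [0, 0, -5.15]
  gripper: [0.5, 0.5, 0.5, 0.5, 0.5]

```text
time: 1.22
ee_pos: [0.3226, 0.4577, 0.2516]
tcp_rot: [0.0, 0.394, 0.919, 0.0]
contact_force: [1.2, -0.5, 0.5]
grip_width: 0.502
finger_force: 0.0
```

move_arm:
  xyz:
    - [19, -30, 0]
    - [19, -30, 0]
    - [19, -30, 0]
    - [19, -30, 0]
    - [19, -30, 0]
  dr:
    - [0, 0, -5.15]
    - [0, 0, -5.15]
    - [0, 0, -5.15]
    - [0, 0, -5.15]
    - [0, 0, -5.15]
  gripper: [0.5, 0.5, 0.5, 0.5, 0.5]

```text
time: 1.63
ee_pos: [0.4177, 0.3076, 0.2516]
tcp_rot: [0.0, 0.589, 0.808, 0.0]
contact_force: [1.0, 0.8, 0.9]
grip_width: 0.502
finger_force: 0.0
```

move_arm:
  xyz:
    - [19, -30, 0]
    - [19, -30, 0]
    - [19, -30, 0]
    - [19, -30, 0]
    - [19, -30, 0]
  dr:
    - [0, 0, -5.15]
    - [0, 0, -5.15]
    - [0, 0, -5.15]
    - [0, 0, -5.15]
    - [0, 0, -5.15]
  gripper: [0.5, 0.5, 0.5, 0.5, 0.5]

```text
time: 2.05
ee_pos: [0.5128, 0.1574, 0.2516]
tcp_rot: [0.0, 0.754, 0.656, 0.0]
contact_force: [-0.5, 0.3, -0.5]
grip_width: 0.503
finger_force: 0.0
```

move_arm:
  xyz:
    - [17, -31, 0]
    - [17, -31, 0]
    - [17, -31, 0]
    - [17, -31, 0]
    - [17, -31, 0]
  dr:
    - [0, 0, 0]
    - [0, 0, 0]
    - [0, 0, 0]
    - [0, 0, 0]
    - [0, 0, 0]
  gripper: [0.5, 0.5, 0.5, 0.5, 0.5]

```text
time: 2.47
ee_pos: [0.5977, 0.0024, 0.2515]
tcp_rot: [0.0, 0.753, 0.658, 0.0]
contact_force: [0.2, 0.3, 0.1]
grip_width: 0.5
finger_force: 0.0
```

move_arm:
  xyz:
    - [9, 0, -10]
    - [0, 0, -20]
    - [0, 0, -20]
    - [0, 0, -15]
    - [0, 0, -10]
  dr:
    - [0, 0, 0]
    - [0, 0, 0]
    - [0, 0, 0]
    - [0, 0, 0]
    - [0, 0, 0]
  gripper: [0.5, 0.5, 0.5, 0.5, 0.5]

```text
time: 2.88
ee_pos: [0.6051, 0.0041, 0.1742]
tcp_rot: [-0.001, 0.753, 0.658, -0.001]
contact_force: [0.2, -1.2, 1.1]
grip_width: 0.5
finger_force: 0.0
```

move_arm:
  xyz:
    - [0, 0, 0]
    - [0, 0, 0]
    - [0, 0, 0]
    - [0, 0, 0]
    - [0, 0, 0]
  dr:
    - [0, 0, 0]
    - [0, 0, 0]
    - [0, 0, 0]
    - [0, 0, 0]
    - [0, 0, 0]
  gripper: [0.05, 0.05, 0.05, 0.05, 0.05]

```text
time: 3.3
ee_pos: [0.6064, 0.0041, 0.1774]
tcp_rot: [0.001, 0.753, 0.658, 0.0]
contact_force: [-1.4, 0.1, 0.2]
grip_width: 0.117
finger_force: 58.5
```

move_arm:
  xyz:
    - [-8, 1, 0]
    - [-13, 1.8, 0]
    - [-13, 1.8, 0]
    - [-13, 1.8, 0]
    - [-13, 1.8, 0]
  dr:
    - [0, 0, 0]
    - [0, 0, 0]
    - [0, 0, 0]
    - [0, 0, 0]
    - [0, 0, 0]
  gripper: [0.05, 0.05, 0.05, 0.05, 0.05]

```text
time: 3.72
ee_pos: [0.5473, 0.0124, 0.1774]
tcp_rot: [0.002, 0.753, 0.658, 0.002]
contact_force: [6.2, 0.5, -3.2]
grip_width: 0.116
finger_force: 59.5
```

move_arm:
  xyz:
    - [-13, 1.8, 0]
    - [-13, 1.8, 0]
    - [-13, 1.8, 0]
    - [-10, 1.4, 0]
    - [-8, 1, 0]
  dr:
    - [0, 0, 0]
    - [0, 0, 0]
    - [0, 0, 0]
    - [0, 0, 0]
    - [0, 0, 0]
  gripper: [0.05, 0.05, 0.05, 0.05, 0.05]

```text
time: 4.13
ee_pos: [0.4897, 0.0204, 0.1773]
tcp_rot: [0.001, 0.753, 0.658, 0.002]
contact_force: [5.8, 2.7, -2.5]
grip_width: 0.119
finger_force: 59.6
```

move_arm:
  xyz:
    - [-2, 0.3, 0]
    - [-2, 0.3, 0]
    - [-2, 0.3, 0]
    - [-2, 0.3, 0]
    - [-2, 0.3, 0]
  dr:
    - [0, 0, 0]
    - [0, 0, 0]
    - [0, 0, 0]
    - [0, 0, 0]
    - [0, 0, 0]
  gripper: [0.05, 0.05, 0.05, 0.05, 0.05]

```text
time: 4.55
ee_pos: [0.4803, 0.0218, 0.1774]
tcp_rot: [0.001, 0.753, 0.658, 0.002]
contact_force: [3.8, 2.2, -0.7]
grip_width: 0.116
finger_force: 59.8
```

move_arm:
  xyz:
    - [-2, 0.3, 0]
    - [-2, 0.3, 0]
    - [-1, 0.1, 0]
    - [-1, 0.1, 0]
    - [0, 0, 0]
  dr:
    - [0, 0, 0]
    - [0, 0, 0]
    - [0, 0, 0]
    - [0, 0, 0]
    - [0, 0, 0]
  gripper: [0.05, 0.05, 0.05, 0.05, 0.05]

```text
time: 4.97
ee_pos: [0.4741, 0.0226, 0.1773]
tcp_rot: [0.001, 0.753, 0.658, 0.001]
contact_force: [3.4, 2.4, 0.3]
grip_width: 0.118
finger_force: 60.0
```

move_arm:
  xyz:
    - [-1, 0.1, 0]
    - [-1, 0.1, 0]
    - [-1, 0.1, 0]
    - [-1, 0.1, 0]
    - [-1, 0.1, 0]
  dr:
    - [0, 0, 0]
    - [0, 0, 0]
    - [0, 0, 0]
    - [0, 0, 0]
    - [0, 0, 0]
  gripper: [0.05, 0.05, 0.05, 0.05, 0.05]

```text
time: 5.38
ee_pos: [0.4728, 0.0228, 0.1774]
tcp_rot: [0.005, 0.753, 0.658, 0.006]
contact_force: [25.2, 2.9, -15.3]
grip_width: 0.112
finger_force: 58.7
```

The force has risen to 25 N, so the tray is on its stop. I relax the pull, let go and lift.

move_arm:
  xyz:
    - [2, -0.2, 0]
    - [1, 0, 0]
    - [0, 0, 0]
    - [0, 0, 0]
    - [0, 0, 0]
  dr:
    - [0, 0, 0]
    - [0, 0, 0]
    - [0, 0, 0]
    - [0, 0, 0]
    - [0, 0, 0]
  gripper: [0.05, 0.05, 0.4, 0.4, 0.4]

```text
time: 5.8
ee_pos: [0.4706, 0.0225, 0.1761]
tcp_rot: [-0.0, 0.753, 0.658, -0.001]
contact_force: [0.8, -0.3, -0.6]
grip_width: 0.401
finger_force: 0.0
```

move_arm:
  xyz:
    - [0, 0, 20]
    - [0, 0, 30]
    - [0, 0, 30]
    - [0, 0, 30]
    - [0, 0, 10]
  dr:
    - [0, 0, 7]
    - [0, 0, 7]
    - [0, 0, 7]
    - [0, 0, 7]
    - [0, 0, 7]
  gripper: [0.5, 0.5, 0.5, 0.5, 0.5]

```text
time: 6.22
ee_pos: [0.4724, 0.0222, 0.3014]
tcp_rot: [0.003, 0.518, 0.856, 0.001]
contact_force: [0.7, -0.5, 0.5]
grip_width: 0.499
finger_force: 0.0
```

move_arm:
  xyz:
    - [0, 20, 0]
    - [0, 20, 0]
    - [0, 20, 0]
    - [0, 10, 0]
    - [0, 0, 0]
  dr:
    - [0, 0, 7]
    - [0, 0, 7]
    - [0, 0, 7]
    - [0, 0, 7]
    - [0, 0, 7]
  gripper: [0.5, 0.5, 0.5, 0.5, 0.5]

```text
time: 6.63
ee_pos: [0.4704, 0.0941, 0.2961]
tcp_rot: [-0.001, 0.235, 0.972, -0.0]
contact_force: [0.9, -0.4, -0.9]
grip_width: 0.501
finger_force: 0.0
```

```bash
python3 - <<'E'
from workcell import *
from h import *
s=state();print(s['time'],s['ee_pos'],s['tcp_rot'])
ims=[]
for c in('scene','side','wrist'):
    im=get_image(c);ims.append(im[:,:,::-1])
    for t in('tray_handle','cover_fin'):
        for d in spot_point(t,c)[:2]:print(c,t,np.round(d['xyz'],4),round(d['confidence'],2))
cv2.imwrite('pics/c.png',np.hstack([cv2.resize(ims[0][120:360,200:520],(400,300)),cv2.resize(ims[1][120:360,180:500],(400,300))]))
E
```

```text
6.6333 [0.47043049 0.0941442  0.29611574] [-5.47432811e-04  2.35198536e-01  9.71947187e-01 -1.25127397e-04]
scene tray_handle [0.4736 0.0226 0.1963] 0.86
scene cover_fin [0.5889 0.0896 0.2119] 0.96
side tray_handle [0.4728 0.0208 0.1932] 0.81
side tray_handle [0.5896 0.0922 0.214 ] 0.74
wrist tray_handle [0.4709 0.024  0.1931] 0.57
wrist cover_fin [0.5912 0.0883 0.213 ] 0.68
```

View pics/c.png

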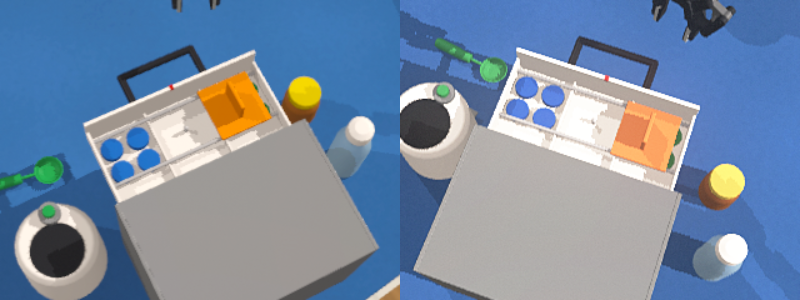

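The picture shows the tray fully out. The orange fin stands over the left bay at about (0.590, 0.090), roughly 13 mm from its left end. I'll grip it across its 7 mm thickness.

move_arm:
  xyz:
    - [24, 0, 0]
    - [24, -1, 0]
    - [24, -1, 0]
    - [24, -1, 0]
    - [24, -1, 0]
  dr:
    - [0, 0, 6.5]
    - [0, 0, 6.5]
    - [0, 0, 6.5]
    - [0, 0, 0]
    - [0, 0, 0]
  gripper: [0.5, 0.5, 0.5, 0.5, 0.5]

```text
time: 7.5
ee_pos: [0.5922, 0.0884, 0.2961]
tcp_rot: [-0.0, 0.072, 0.997, -0.0]
contact_force: [-0.2, 0.4, 0.3]
grip_width: 0.503
finger_force: 0.0
```

move_arm:
  xyz:
    - [0, 0, -30]
    - [0, 0, -30]
    - [0, 0, -22]
    - [0, 0, -16]
    - [0, 0, -11]
  dr:
    - [0, 0, 0]
    - [0, 0, 0]
    - [0, 0, 0]
    - [0, 0, 0]
    - [0, 0, 0]
  gripper: [0.5, 0.5, 0.5, 0.5, 0.5]

```text
time: 7.92
ee_pos: [0.5899, 0.0884, 0.1847]
tcp_rot: [-0.002, 0.072, 0.997, -0.0]
contact_force: [0.2, 0.1, -0.1]
grip_width: 0.5
finger_force: 0.0
```

move_arm:
  xyz:
    - [0, 0, 0]
    - [0, 0, 0]
    - [0, 0, 0]
    - [0, 0, 0]
    - [0, 0, 0]
  dr:
    - [0, 0, 0]
    - [0, 0, 0]
    - [0, 0, 0]
    - [0, 0, 0]
    - [0, 0, 0]
  gripper: [0.3, 0.15, 0.02, 0.02, 0.02]

```text
time: 8.33
ee_pos: [0.592, 0.0886, 0.189]
tcp_rot: [0.001, 0.071, 0.997, -0.0]
contact_force: [-0.1, -0.8, 2.5]
grip_width: 0.068
finger_force: 60.8
```

move_arm:
  xyz:
    - [-1.1, -8, 0]
    - [-1.1, -8, 0]
    - [-1.1, -8, 0]
    - [-1.1, -8, 0]
    - [-1.1, -8, 0]
  dr:
    - [0, 0, 0]
    - [0, 0, 0]
    - [0, 0, 0]
    - [0, 0, 0]
    - [0, 0, 0]
  gripper: [0.02, 0.02, 0.02, 0.02, 0.02]

```text
time: 8.75
ee_pos: [0.5862, 0.0477, 0.189]
tcp_rot: [0.001, 0.072, 0.997, 0.0]
contact_force: [0.7, 1.2, 6.6]
grip_width: 0.065
finger_force: 61.6
```

move_arm:
  xyz:
    - [-1.1, -8, 0]
    - [-1.1, -8, 0]
    - [-1.1, -8, 0]
    - [-0.8, -6, 0]
    - [0, 0, 0]
  dr:
    - [0, 0, 0]
    - [0, 0, 0]
    - [0, 0, 0]
    - [0, 0, 0]
    - [0, 0, 0]
  gripper: [0.02, 0.02, 0.02, 0.02, 0.02]

```text
time: 9.17
ee_pos: [0.582, 0.0178, 0.189]
tcp_rot: [0.001, 0.072, 0.997, 0.001]
contact_force: [-1.5, 2.3, 6.1]
grip_width: 0.068
finger_force: 61.7
```

move_arm:
  xyz:
    - [-0.2, -1.5, 0]
    - [-0.2, -1.5, 0]
    - [-0.2, -1.5, 0]
    - [-0.2, -1.5, 0]
    - [0, 0, 0]
  dr:
    - [0, 0, 0]
    - [0, 0, 0]
    - [0, 0, 0]
    - [0, 0, 0]
    - [0, 0, 0]
  gripper: [0.02, 0.02, 0.02, 0.02, 0.02]

```text
time: 9.58
ee_pos: [0.5812, 0.0117, 0.189]
tcp_rot: [0.001, 0.072, 0.997, -0.0]
contact_force: [-1.5, 0.1, 6.4]
grip_width: 0.069
finger_force: 61.7
```

move_arm:
  xyz:
    - [-0.1, -1, 0]
    - [0, 0, 0]
    - [0, 0, 0]
    - [-0.1, -1, 0]
    - [0, 0, 0]
  dr:
    - [0, 0, 0]
    - [0, 0, 0]
    - [0, 0, 0]
    - [0, 0, 0]
    - [0, 0, 0]
  gripper: [0.02, 0.02, 0.02, 0.02, 0.02]

```text
time: 10.0
ee_pos: [0.5809, 0.0093, 0.189]
tcp_rot: [0.001, 0.072, 0.997, -0.001]
contact_force: [-2.5, -0.9, 7.5]
grip_width: 0.073
finger_force: 61.7
```

move_arm:
  xyz:
    - [-0.1, -1, 0]
    - [0, 0, 0]
    - [0, 0, 0]
    - [0, 0, 0]
    - [0, 0, 0]
  dr:
    - [0, 0, 0]
    - [0, 0, 0]
    - [0, 0, 0]
    - [0, 0, 0]
    - [0, 0, 0]
  gripper: [0.02, 0.02, 0.02, 0.02, 0.02]

```text
time: 10.42
ee_pos: [0.5807, 0.0082, 0.189]
tcp_rot: [0.001, 0.072, 0.997, -0.001]
contact_force: [-2.2, -1.4, 8.2]
grip_width: 0.068
finger_force: 61.7
```

move_arm:
  xyz:
    - [-0.1, -1, 0]
    - [0, 0, 0]
    - [0, 0, 0]
    - [0, 0, 0]
    - [0, 0, 0]
  dr:
    - [0, 0, 0]
    - [0, 0, 0]
    - [0, 0, 0]
    - [0, 0, 0]
    - [0, 0, 0]
  gripper: [0.02, 0.02, 0.02, 0.02, 0.02]

```text
time: 10.83
ee_pos: [0.5806, 0.0074, 0.189]
tcp_rot: [0.001, 0.072, 0.997, -0.001]
contact_force: [-1.9, 0.5, 6.8]
grip_width: 0.07
finger_force: 61.7
```

move_arm:
  xyz:
    - [-0.1, -1, 0]
    - [0, 0, 0]
    - [0, 0, 0]
    - [0, 0, 0]
    - [0, 0, 0]
  dr:
    - [0, 0, 0]
    - [0, 0, 0]
    - [0, 0, 0]
    - [0, 0, 0]
    - [0, 0, 0]
  gripper: [0.02, 0.02, 0.02, 0.02, 0.02]

```text
time: 11.25
ee_pos: [0.5805, 0.0066, 0.189]
tcp_rot: [0.001, 0.072, 0.997, -0.0]
contact_force: [-2.1, 0.5, 6.6]
grip_width: 0.067
finger_force: 61.8
```

Near the centre of the detent; let go, lift and look.

move_arm:
  xyz:
    - [0, 0, 0]
    - [0, 0, 0]
    - [0, 0, 0]
    - [0, 0, 0]
    - [0, 0, 0]
  dr:
    - [0, 0, 0]
    - [0, 0, 0]
    - [0, 0, 0]
    - [0, 0, 0]
    - [0, 0, 0]
  gripper: [0.3, 0.4, 0.4, 0.4, 0.4]

```text
time: 11.67
ee_pos: [0.5799, 0.0075, 0.1869]
tcp_rot: [-0.0, 0.072, 0.997, 0.0]
contact_force: [-0.1, -0.4, 0.9]
grip_width: 0.401
finger_force: 0.0
```

move_arm:
  xyz:
    - [0, 0, 15]
    - [0, 0, 25]
    - [0, 0, 25]
    - [0, 0, 25]
    - [0, 0, 15]
  dr:
    - [0, 0, 0]
    - [0, 0, 0]
    - [0, 0, 0]
    - [0, 0, 0]
    - [0, 0, 0]
  gripper: [0.4, 0.4, 0.4, 0.4, 0.4]

```text
time: 12.08
ee_pos: [0.5809, 0.0076, 0.2953]
tcp_rot: [0.002, 0.071, 0.997, -0.0]
contact_force: [1.3, 1.2, 0.7]
grip_width: 0.398
finger_force: 0.0
```

move_arm:
  xyz:
    - [-30, 0, 0]
    - [-30, 0, 0]
    - [-30, 0, 0]
    - [-30, 0, 0]
    - [-30, 0, 0]
  dr:
    - [0, 0, 0]
    - [0, 0, 0]
    - [0, 0, 0]
    - [0, 0, 0]
    - [0, 0, 0]
  gripper: [0.4, 0.4, 0.4, 0.4, 0.4]

```text
time: 12.5
ee_pos: [0.4287, 0.0078, 0.2919]
tcp_rot: [-0.0, 0.071, 0.997, 0.0]
contact_force: [-0.2, 0.0, 1.1]
grip_width: 0.397
finger_force: 0.0
```

```bash
python3 - <<'E'
from workcell import *
from h import *
s=state();print(s['time'],s['ee_pos'],s['contact_force'])
ims=[]
for c in('scene','side','wrist'):
    im=get_image(c);ims.append(im[:,:,::-1])
    for t in('tray_handle','cover_fin'):
        for d in spot_point(t,c)[:2]:print(c,t,np.round(d['xyz'],4),round(d['confidence'],2))
cv2.imwrite('pics/d.png',np.hstack([cv2.resize(ims[0][150:300,250:450],(400,300)),cv2.resize(ims[1][130:280,220:420],(400,300))]))
cv2.imwrite('pics/e.png',ims[2])
E
```

```text
12.5 [0.42865655 0.00779432 0.29186817] [-0.17555898  0.01445113  1.07961095]
scene tray_handle [0.4747 0.0216 0.1961] 0.55
scene cover_fin [0.5808 0.004  0.2135] 0.94
side tray_handle [0.4763 0.0228 0.1973] 0.76
side cover_fin [0.5781 0.0089 0.2096] 0.61
wrist tray_handle [0.4734 0.0214 0.1938] 0.91
```

View pics/d.png

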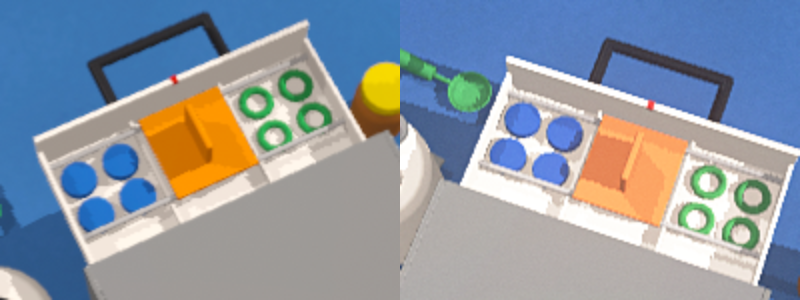

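View pics/e.png

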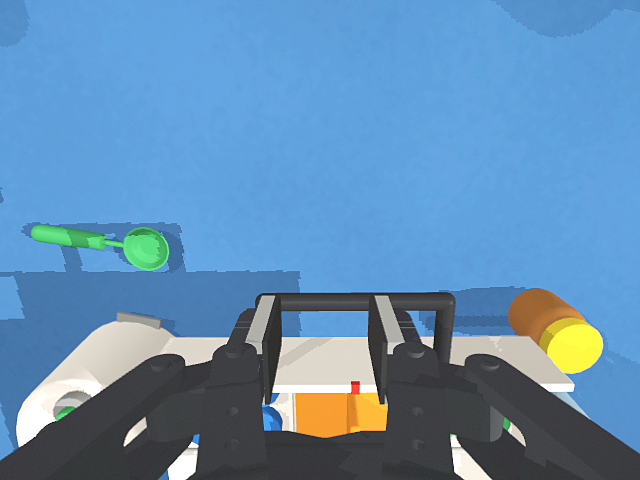

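Both crops show the tray out, the rings and caps bays open, and the fin about opposite the red mark. Now I measure how far off it is, with the mark at (337,189.5) in scene and (345.5,182.5) in side.

```bash
python3 - <<'E'
from workcell import *
from h import *
def seg(c,o):
    im=get_image(c).astype(int);hs=cv2.cvtColor(im.astype(np.uint8),cv2.COLOR_RGB2HSV)
    r=(im[...,0]>150)&(im[...,1]<70)&(im[...,2]<80)
    m=np.zeros(r.shape,bool);x,y=o;m[y-15:y+15,x-15:x+15]=1
    v,u=np.nonzero(r&m);red=(u.mean(),v.mean())
    og=(hs[...,0]>6)&(hs[...,0]<20)&(hs[...,1]>120)
    m[:]=0;m[y-5:y+70,x-50:x+50]=1
    n,l,st,ct=cv2.connectedComponentsWithStats((og&m).astype(np.uint8))
    k=1+st[1:,4].argmax();v,u=np.nonzero(l==k);return red,u,v,len(u)
for c,o in(('scene',(337,190)),('side',(345,182))):
    red,u,v,n=seg(c,o)
    R=plane(c,red,.212)
    P=np.array([plane(c,(a,b),.177)[:2] for a,b in zip(u,v)])
    x=np.array([.991,-.134]);y=np.array([.134,.991])
    # plate silhouette: front/back strips near plate, robust extents along y
    yy=(P-R[:2])@y*1e3;xx=(P-R[:2])@x*1e3
    print(c,n,R,'y',np.percentile(yy,[.5,2,98,99.5]),'x',np.percentile(xx,[1,99]))
F={'scene':[(345,204),(355.5,230)],'side':[(339,199),(333.5,224)]}
for c,q in F.items():
    for p in q:
        X=plane(c,p,.214)[:2]-plane(c,(337,189.5) if c=='scene' else (345.5,182.5),.212)[:2];print(c,X@x*1e3,X@y*1e3)
E
```

```text
scene 1963 [0.52769544 0.01261793 0.212     ] y [-43.74966715 -42.43204551  40.34685731  41.8370928 ] x [10.20013248 99.3095597 ]
side 1999 [0.52940959 0.01241519 0.212     ] y [-42.34115233 -40.99206568  41.07489948  42.34946356] x [ 8.94738075 97.14550803]
scene 34.49397626058432 -0.06414688070902798
scene 90.09224417656404 -5.785825202274968
side 36.36324517601002 -0.8829486848746889
side 86.023084946312 5.011909054874858
```

The cover is within about 1 mm of the mark and the tray is at its stop. Nothing is being touched.

```bash
python3 -c "
from workcell import *
print(finish_job())"
```

```text
the job is handed in; nothing more can be done
None
```

I pulled the top tray out to its stop and slid the orange cover to the middle, where it measures within about 1 mm of the red mark, so both outer bays are open; nothing else was disturbed, and I handed the job in at about 12.6 s (the hand-in returned no verdict).

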